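# Refit the dried centrifuge rotor and close the bowl

### The arm

A 7-joint arm with a two-finger parallel gripper is mounted at the origin on the work surface. World frame = base frame: x ahead of the robot, y to its left, z up, the work surface at z = 0. Lengths are in m, angles in rad, forces in N, time in s.
With the tool pointing down it reaches from about 0.4 to 0.925 m from the base axis. Payload 5.6 kg.
Tool frame: the origin (TCP) lies on the mounting face of the last link; the fingertips stand 173 mm ahead of it and the grasp point (between the pads) lies 155 mm ahead of it; z points along the fingers, y is the line along which they close (so a half turn about z gives the same grasp; the last joint's range is limited). The gripper opens to 85 mm and grips with 20 to 120 N. Pads are 22 mm wide; open, the fingers measure 114 mm over their backs; the gripper's body (76 mm by 85 mm) begins 54 mm behind the grasp point. The pads swing forward as they close: fully open they stand 13 mm farther back than shut.
Start: joints at [1.183, 0.468, -0.012, 1.603, 0.006, 1.071, -0.056], TCP at [0.22, -0.612, 0.405] pointing down, gripper open.
Joint ranges: [-2.53, 2.53], [-0.31, 2.02], [-1.57, 1.55], [0.28, 2.44], [-1.29, 4.43], [0.15, 1.84], [-2.92, 2.92]. Speed limits (rad/s): [2.57, 2.57, 3.14, 3.14, 3.14, 3.14, 3.14].

### API

Orientations are given as a unit quaternion [x, y, z, w].
In Python, from bench import get_obs, capture, camera_info, close_job gives the robot as it stands.
- The arm moves only by the tool servo_tool, never from a script. Its argument "series" is a list of rows, each a list of 7 numbers: the shift along the tool's x, y, z in units of 0.2 m (1.0 is 0.2 m), then the turn, a rotation vector about the tool's x, y, z in units of 360 degrees (1.0 is 360 degrees), then the opening, from -1 (shut) to 1 (fully open). A call has 1 to 12 rows; each row shifts and turns the commanded pose from where the row before left it, along the tool's axes as they then stand; what a row does not reach is not made up. A row lasts 1/12 s, in which the tool goes at most 41.7 mm and 7.16 degrees, less where a joint would pass 70% of its speed; a pose out of reach is approached as far as the arm can. A call with a number of a shift or a turn outside -1 to 1 is refused whole. A call with a gripper value outside its range is refused whole. The fingers move at their own pace and stop on an object; "force" is the grip in N (left out, the last holds). Time passes only in rows, so rows that do not move let the fingers close. It gives the time, the measured TCP pose, the force, the opening and the grip force at its end, in the units of the state.
- get_obs(): the state, without advancing time (a new reading comes with each control period).
- capture(name): name is "scene" or "top" or "wrist"; returns (picture, depth): 400x640x3 uint8, red, green, blue; 400x640 float32, m along the optical axis (not along the pixel's ray), 0 where there is no reading.
- camera_info(name): a dict with "fx", "fy", "cx", "cy" (pixels), "rvec" (rotation vector, rad) and "tvec" (3), from world to camera coordinates, as OpenCV has them; the wrist camera has in their place "mount" (4x4, takes a point from camera to tool coordinates, whose origin is the TCP and whose axes are the flange's). Camera axes: x right, y down, z forward; pixel columns grow to the right and rows downward; lengths in m; the calibration is good to about 2 mm. A picture is of the moment at which its call begins: read the wrist's pose just before it. camera_info takes no time and is no camera call.
- close_job(): hands the job in; it is judged then, once.
The state is a dict: "clock": time; "qpos": joint angles; "qvel": joint speeds; "joint_torque": joint torques, N m; "position": TCP position; "ee_rot": TCP orientation; "force": force on the tool from outside, world axes, zero at the start; "moment": the same for the moment, N m; "finger_gap": finger opening in m; "finger_force": force on a finger pad.
Only numpy, scipy, OpenCV 4.12 (cv2) and the standard library are available. Lean on these libraries where they do the work, as an engineer would, in place of code of your own. Each camera call takes 0.05 s, during which the arm holds its last target. There are 200 camera calls.

### The job

The centrifuge's rotor has been washed and sits on the tall post of the drying rack: lift it off by one of its lugs, set it down flat on the rubber mat and let go, then take it by its square hub, turn it to match the square spindle in the centrifuge bowl and seat it fully home. Then set the loose lid on the bowl so that it sits level in its rim. Put both parts down gently without dropping them, and leave the other things on the bench where they are.

Things in the scene. Friction and masses are not known exactly. Their poses are not given: they have to be found in the camera images.
- rotor: Aluminium rotor, 150 g, on the tall post. Origin: centre of underside, z up the bore. Round body 100 dia x 22; four lugs along its +x, -x, +y, -y reach 65 from the axis, each 12 wide, 2 to 22 above the underside. Middle: square hub 30 x 30, top 50 above the underside; through it a square bore 17.5 x 17.5; hub and bore sides along x, y. Lugs clear the bowl by 6: no room there for fingers
- centrifuge: Small round blue-and-white centrifuge, fixed, 176 dia, 115 high, open at the top. Origin: centre of its underside; -x is the side with the control panel. Bowl 146 inner dia, rim 15 wide at 115 height, bowl floor at 45
- spindle_seat (a point): Top of the square shoulder (34 x 34) at the foot of the spindle, on the bowl's axis, 53 above the bench: the rotor's underside rests here when home. Axes as the centrifuge's
- spindle_top (a point): Top of the fixed square steel spindle, 93 above the bench: 16 x 16, sides along the centrifuge's x and y, its uppermost 8 tapering to 10 x 10. The rotor fits in any of four turns
- lid: Loose grey round lid, 140 g, lying on the bench knob up. Origin: centre of its underside, z up. Locating disc 135 dia x 5 thick below, which drops inside the rim; above it the cover disc 168 dia x 6 thick, which rests on the rim; black knob 28 dia from 11 to 41 above the origin. On the bowl the origin is 110 above the bench
- drying_rack: White plastic drying rack, fixed. Origin: on the bench under the tall post; base 250 x 120 x 12 high, from -65 to +185 along its x. Tall post at the origin: 10 dia, top 190 above the bench; the rotor rests on a block 44 x 44, top at 40 height. Second post at x = +140, top at 120, holds a grey plastic ring
- mat: Fixed square grey rubber mat on the bench, 170 x 170 x 3 thick. Origin: centre of its underside
- collar: Loose grey plastic ring on the short post, 48 dia x 30; origin at its underside; leave alone
- bottle: Amber bottle, 56 dia x 120; origin at its underside; leave alone
- beaker: Glass beaker, 68 dia x 85; origin at its underside; leave alone
- clamp: Small red spring clamp, about 75 x 22 x 18; origin at its underside; leave alone
- brush: Brush about 150 long, lying; leave alone
- jar: Small white jar, 44 dia x 50; origin at its underside; leave alone
Not all that is in view belongs to the job. Leave any orange look-alike of the centrifuge alone.

How it is judged:
On the way, in this order (a step that is already met when the one before it is completed fails the run):
1. the rotor lies flat on the rubber mat, let go and at rest (x of rotor in the frame of mat between -0.06 and 0.06 m and y of rotor in the frame of mat between -0.06 and 0.06 m and z of rotor in the frame of mat between 0 and 0.006 m and angle between rotor's own z axis and vertical below 0.05 rad and linear speed of rotor below 0.03 m/s and angular speed of rotor below 0.2 rad/s and contact force between the fingers and rotor below 0.1 N), for 0.2 s.
2. the rotor is fully home on the square spindle, let go (horizontal distance between rotor and spindle_seat below 0.004 m and z of rotor in the frame of spindle_seat between -0.004 and 0.003 m and angle between rotor's own z axis and vertical below 0.05 rad and (angle between the x axis of rotor and the x axis of centrifuge, either way round below 0.2 rad or angle between the x axis of rotor and the y axis of centrifuge, either way round below 0.2 rad) and linear speed of rotor below 0.03 m/s and angular speed of rotor below 0.2 rad/s and contact force between the fingers and rotor below 0.1 N), for 0.2 s.
At the end, for the whole second after the job is handed in: Rotor on the spindle's shoulder (within 3 mm of it, 4 mm off-centre at most, square with the spindle, tilt under 0.05 rad); lid on the rim, its locating disc inside (within 7 mm of centre, no more than 2.5 mm above or 4 mm below seated, tilt under 0.03 rad); both released and at rest (all of step 2 and horizontal distance between lid and centrifuge below 0.007 m and z of lid in the frame of centrifuge between 0.106 and 0.1125 m and angle between lid's own z axis and vertical below 0.03 rad and linear speed of lid below 0.03 m/s and angular speed of lid below 0.2 rad/s and contact force between the fingers and lid below 0.1 N); the robot touches nothing.
It fails at once if the rotor is dropped (falls free faster than 0.9 m/s, a drop of about 40 mm) (linear speed of rotor above 0.9 m/s and contact force between the fingers and rotor below 0.1 N).
It fails at once if the lid is dropped (falls free faster than 0.6 m/s, a drop of about 20 mm) (linear speed of lid above 0.6 m/s and contact force between the fingers and lid below 0.1 N).
It fails at once if a bystander (ring, bottle, beaker, clamp, brush or jar) is moved by more than 30 mm (distance of any of collar, bottle, beaker, clamp, brush, jar from where it was at the start of the episode above 0.03 m).
It also fails if it takes over 72 s, if anything falls off the work surface, if the arm or the gripper's body presses on something with over 40 N, if the wrist force passes 120 N, or if a joint passes its speed limit or range.

## Working session

There is one attempt and no reset: what is moved stays moved. The work goes in short steps, Python scripts to look and compute and a tool call to move; the robot and the scene stay as the last step left them, time stands still between calls to the robot, and variables do not carry over. Pictures are saved under pics/ and viewed, at most 10 in all, crops included, and the job is handed in when it is done.

Besides the shell and the picture viewer there is one more tool, called after "Call:" as a command line: name --pt "numbers of a row" for each row, then --argument value for the rest. servo_tool: Moves the arm, as the interface text tells. Its arguments: {"type":"object","properties":{"series":{"type":"array"},"force":{"type":"number"}},"required":["series"]}

```bash
ls; mkdir -p pics; cat > h.py <<'E'
import numpy as np, cv2, pickle
from scipy.spatial.transform import Rotation as R
from bench import get_obs, capture, camera_info
def cam(name,o=None):
    i=camera_info(name); K=np.array([[i['fx'],0,i['cx']],[0,i['fy'],i['cy']],[0,0,1]])
    if name=='wrist':
        o=o or get_obs(); T=np.eye(4); T[:3,:3]=R.from_quat(o['ee_rot']).as_matrix(); T[:3,3]=o['position']
        M=T@np.array(i['mount'])
    else:
        W=np.eye(4); W[:3,:3]=cv2.Rodrigues(np.array(i['rvec'],float))[0]; W[:3,3]=np.ravel(i['tvec']); M=np.linalg.inv(W)
    return K,M
def shot(name):
    o=get_obs(); K,M=cam(name,o); p,d=capture(name); return p,d,K,M
def ray(K,M,uv,z):
    uv=np.atleast_2d(uv); r=np.c_[uv,np.ones(len(uv))]@np.linalg.inv(K).T@M[:3,:3].T
    return M[:3,3]+r*((z-M[2,3])/r[:,2])[:,None]
def cloud(d,K,M):
    v,u=np.mgrid[:d.shape[0],:d.shape[1]]; r=np.stack([u,v,np.ones_like(u)],-1)@np.linalg.inv(K).T
    return (r*d[...,None])@M[:3,:3].T+M[:3,3]
def proj(K,M,p):
    c=(np.atleast_2d(p)-M[:3,3])@M[:3,:3]@K.T; return c[:,:2]/c[:,2:]
E
python3 - <<'E'
from h import *
o=get_obs(); print(o)
for n in ['scene','top']:
    p,d,K,M=shot(n); cv2.imwrite(f'pics/{n}0.png',p[...,::-1]); np.savez(f'{n}0.npz',p=p,d=d,K=K,M=M)
    print(n,K[0,0],M.round(3).tolist(),(d>0).mean())
print(camera_info('wrist'))
E
```

```text
pics
{'clock': 0.0, 'qpos': array([ 1.18296943,  0.46835764, -0.01157622,  1.60366626,  0.00600917,
        1.07137925, -0.05627049]), 'qvel': array([-0.00075605, -0.00044103, -0.00052646,  0.00077079, -0.00046035,
       -0.00073803,  0.00158882]), 'joint_torque': array([-4.06148965e-04, -5.32376361e+01,  2.16780428e-02, -2.51301080e+01,
        1.14898727e-02,  7.80321745e-03,  4.93444752e-07]), 'position': array([ 0.21957311, -0.61150935,  0.40373307]), 'ee_rot': array([ 9.85177791e-01,  1.71534054e-01, -2.22925377e-04, -8.59864091e-04]), 'force': array([-0.55960416,  0.79272025, -0.75112535]), 'moment': array([ 0.04535644,  0.03014472, -0.02520829]), 'finger_force': 0.0, 'finger_gap': 0.08539155630026854}
scene 481.08110373189004 [[-0.014, 0.804, -0.594, 1.314], [1.0, 0.006, -0.016, 0.043], [-0.01, -0.594, -0.804, 1.246], [0.0, 0.0, 0.0, 1.0]] 0.99594140625
top 362.0390928329976 [[0.028, -0.992, 0.121, 0.373], [-1.0, -0.029, -0.007, 0.022], [0.01, -0.12, -0.993, 1.009], [0.0, 0.0, 0.0, 1.0]] 0.995984375
{'fx': 326.7239051042694, 'fy': 326.7239051042694, 'cx': 315.4666537757056, 'cy': 197.0580632729448, 'mount': array([[ 1.38431958e-03, -9.44758070e-01, -3.27765577e-01,
         8.37576677e-02],
       [ 9.99998853e-01,  1.10652115e-03,  1.03404147e-03,
        -1.06338848e-03],
       [-6.14239483e-04, -3.27766633e-01,  9.44758518e-01,
         3.09738811e-02],
       [ 0.00000000e+00,  0.00000000e+00,  0.00000000e+00,
         1.00000000e+00]])}
```

View pics/scene0.png

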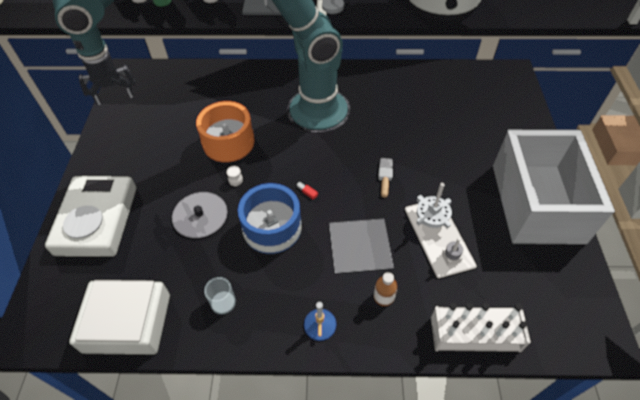

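View pics/top0.png

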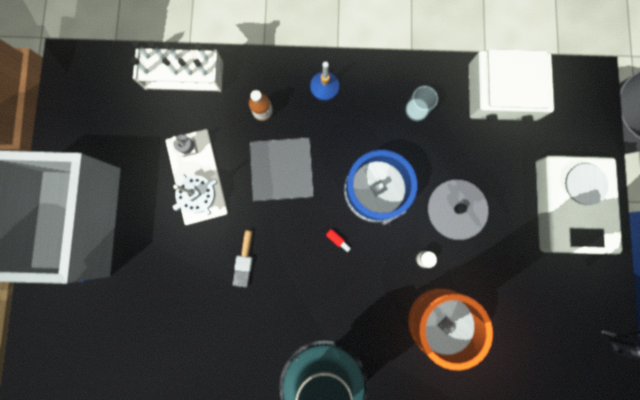

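The blue centrifuge is at scene (270,217), top (381,185). It could be confused with the orange look-alike at top (451,330). The rotor is on the rack at top (193,193); the ring at top (184,145) could be mistaken for it. The lid is at top (458,209), and the balance pan at top (586,183) looks similar. The mat is at top (282,169).

```bash
python3 - <<'E'
from h import *
z=np.load('top0.npz'); p,d,K,M=[z[k] for k in 'pdKM']; C=cloud(d,K,M)
hsv=cv2.cvtColor(p,cv2.COLOR_RGB2HSV)
def box(a,b,c,e): m=np.zeros(d.shape,bool); m[b:e,a:c]=1; return m
def rect(m,zz,name):
    m=m.astype(np.uint8); cs=max(cv2.findContours(m,0,cv2.CHAIN_APPROX_NONE)[0],key=cv2.contourArea)
    P=ray(K,M,cs[:,0,:].astype(float),zz)[:,:2].astype(np.float32)
    print(name,'rect',cv2.minAreaRect(P*1000),'circ',cv2.minEnclosingCircle(P*1000))
g=hsv[...,2]
print('table',np.median(C[300:320,150:250,2]), 'mat z',np.median(C[150:180,265:300,2]))
rect(box(240,128,325,210)&(g>60),0.003,'mat')
rect(box(335,140,425,230)&(hsv[...,0]>100)&(hsv[...,0]<125)&(hsv[...,1]>120)&(C[...,2]>0.1),0.115,'blue rim')
rect(box(422,170,495,245)&(g>60)&(C[...,2]<.03)&(C[...,2]>.004),0.011,'lid')
b=box(422,170,495,245)&(C[...,2]>.03); print('knob',C[b].mean(0),C[b].max(0),b.sum())
rect(box(155,120,235,230)&(C[...,2]>.008),0.012,'rack')
b=box(165,165,225,225)&(C[...,2]>.05)&(C[...,2]<.07); rect(b,0.062,'rotor'); print(np.median(C[b],0))
b=box(165,165,225,225)&(C[...,2]>.1); print('post',C[b].mean(0),C[b].max(0),b.sum())
b=box(165,165,225,225)&(C[...,2]>.082)&(C[...,2]<.097); print('hub',C[b].mean(0),b.sum())
b=box(345,150,415,220)&(C[...,2]>.083)&(C[...,2]<.097)&(hsv[...,1]<100); print('spindle',C[b].mean(0),b.sum())
c=np.hstack([cv2.resize(p[a:a+80,b:b+80],(400,400),interpolation=cv2.INTER_CUBIC) for a,b in((150,155),(145,341))]); cv2.imwrite('pics/crop1.png',c[...,::-1])
E
```

```text
table -0.0006634094567876669 mat z 0.002634676896017929
mat rect ((580.0283813476562, 135.23922729492188), (176.61346435546875, 175.05007934570312), 5.81707763671875) circ ((579.8088989257812, 135.71493530273438), 119.75342559814453)
blue rim rect ((526.6746215820312, -130.72122192382812), (172.50344848632812, 173.61131286621094), 1.663875937461853) circ ((527.224609375, -130.79147338867188), 88.68090057373047)
lid rect ((481.665283203125, -361.1876525878906), (164.67950439453125, 167.11642456054688), 1.6323972940444946) circ ((480.5789489746094, -361.1247863769531), 84.53823852539062)
knob [ 0.4643142  -0.30243172  0.18365926] [0.49309808 0.02197992 1.00877289] 108
rack rect ((548.6212768554688, 379.6102600097656), (254.90892028808594, 140.43576049804688), 16.954172134399414) circ ((552.0682373046875, 371.2447204589844), 135.54263305664062)
rotor rect ((494.7346496582031, 352.775634765625), (100.53087615966797, 98.84893035888672), 82.44866943359375) circ ((494.2622985839844, 352.9368896484375), 65.56340026855469)
[0.49013339 0.34629637 0.06121233]
post [0.47342477 0.29518554 0.29949637] [0.49926472 0.35718958 1.00877289] 88
hub [0.49399959 0.35118622 0.08836493] 106
spindle [ 0.52637778 -0.13026457  0.09021192] 40
```

View pics/crop1.png

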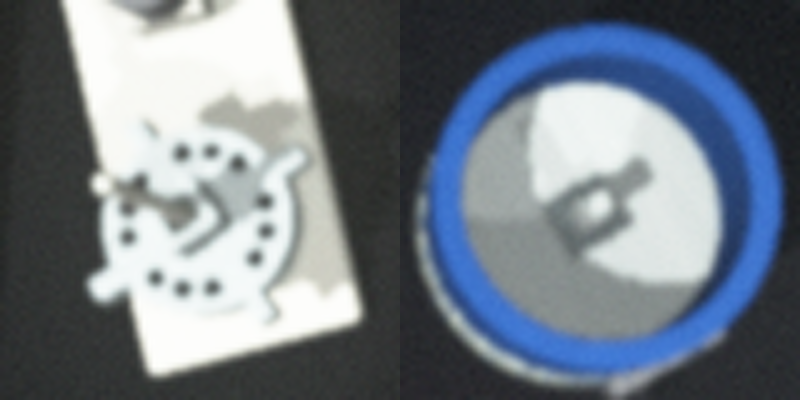

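The crop shows the aluminium rotor on the tall post, with lugs at crop (148,128), (300,158), (272,312) and (102,288). To its right is the blue bowl with the square spindle near crop (590,215). Next I'll move over the lid and bowl for a wrist look.

Call:
servo_tool --pt "0.16 -0.102 0 0 0 0 1" --pt "0.16 -0.102 0 0 0 0 1" --pt "0.16 -0.102 0 0 0 0 1" --pt "0.16 -0.102 0 0 0 0 1" --pt "0.16 -0.102 0 0 0 0 1" --pt "0.16 -0.102 0 0 0 0 1" --pt "0.16 -0.102 0 0 0 0 1" --pt "0.16 -0.102 0 0 0 0 1" --pt "0.16 -0.102 0 0 0 0 1" --pt "0.16 -0.102 0 0 0 0 1" --pt "0.16 -0.102 0 0 0 0 1" --pt "0.16 -0.102 0 0 0 0 1"

```text
clock: 1.1
position: [0.499, -0.2499, 0.4045]
ee_rot: [0.985, 0.171, -0.0, -0.0]
force: [1.6, -0.5, -0.4]
finger_gap: 0.0856
finger_force: 0.0
```

Call:
servo_tool --pt "0 0 0 0 0 0 1" --pt "0 0 0 0 0 0 1" --pt "0 0 0 0 0 0 1"

```text
clock: 1.35
position: [0.498, -0.2519, 0.4042]
ee_rot: [0.985, 0.172, -0.001, -0.0]
force: [-0.5, 0.1, -0.1]
finger_gap: 0.0854
finger_force: 0.0
```

```bash
python3 - <<'E'
from h import *
p,d,K,M=shot('wrist'); cv2.imwrite('pics/w1.png',p[...,::-1]); np.savez('w1.npz',p=p,d=d,K=K,M=M); o=get_obs(); print(o['position'],o['qpos'],(d>0).mean())
print(proj(K,M,[[.527,-.131,.115],[.527,-.131,.093],[.481,-.361,.041]]))
E
```

```text
[ 0.49762144 -0.25265634  0.40432284] [ 0.57118002  0.32630237 -0.1978402   1.82122807  0.07577722  1.00216839
 -0.88510145] 0.995875
[[180.14354088 104.75055835]
 [190.56142003 103.09576777]
 [404.42748705 215.17297672]]
```

View pics/w1.png

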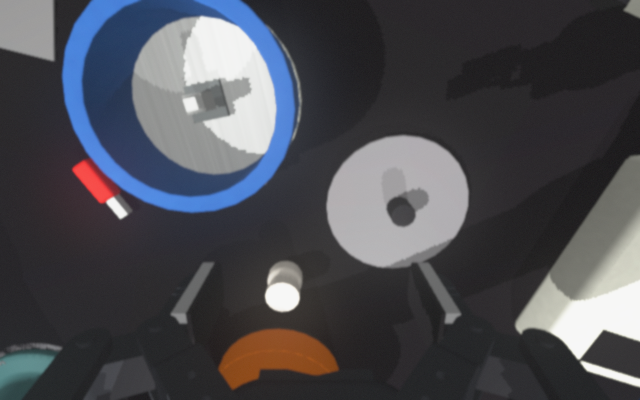

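The wrist view shows the bowl with the spindle tip near (190,103) and the lid's knob at (401,210). Both agree with the top camera. I'll move over the bowl for the fine spindle measurement.

Call:
servo_tool --pt "0.09 -0.131 0.075 0 0 0 1" --pt "0.09 -0.131 0.075 0 0 0 1" --pt "0.09 -0.131 0.075 0 0 0 1" --pt "0.09 -0.131 0.075 0 0 0 1" --pt "0 0 0 0 0 0 1" --pt "0 0 0 0 0 0 1" --pt "0 0 0 0 0 0 1" --pt "0 0 0 0 0 0 1"

```text
clock: 2.07
position: [0.5304, -0.131, 0.3451]
ee_rot: [0.985, 0.17, 0.0, 0.001]
force: [-0.1, -0.5, -0.5]
finger_gap: 0.0853
finger_force: 0.0
```

```bash
python3 - <<'E'
from h import *
z=np.load('w1.npz'); p,d,K,M=[z[k] for k in 'pdKM']; C=cloud(d,K,M)
v,u=np.mgrid[:400,:640]
roi=(u>320)&(u<480)&(v>125)&(v<275)
for lo,hi,n in((.007,.016,'cover'),(.036,.046,'knob')):
    b=roi&(C[...,2]>lo)&(C[...,2]<hi); cs=max(cv2.findContours(b.astype(np.uint8),0,1)[0],key=cv2.contourArea)[:,0,:]
    P=ray(K,M,cs.astype(float),.011 if n=='cover' else .041)[:,:2].astype(np.float32)*1000
    print(n,np.median(C[b],0),cv2.minEnclosingCircle(P),cv2.fitEllipse(P))
p,d,K,M=shot('wrist'); np.savez('w2.npz',p=p,d=d,K=K,M=M); C=cloud(d,K,M); o=get_obs(); print(o['position'])
c0=proj(K,M,[.527,-.131,.093])[0]; print(c0)
x,y=c0.astype(int); g=cv2.resize(p[max(0,y-75):y+75,x-100:x+100],None,fx=4,fy=4,interpolation=cv2.INTER_CUBIC); cv2.imwrite('pics/c2.png',g[...,::-1]); print(x-100,y-75)
hsv=cv2.cvtColor(p,cv2.COLOR_RGB2HSV); m=(hsv[...,0]>100)&(hsv[...,0]<125)&(hsv[...,1]>120)&(C[...,2]>.110)&(C[...,2]<.12)
cs=max(cv2.findContours(m.astype(np.uint8),0,1)[0],key=cv2.contourArea)[:,0,:].astype(float)
cs=cs[(cs[:,0]>2)&(cs[:,1]>2)&(cs[:,0]<637)]; P=ray(K,M,cs,.115)[:,:2]
# outer/inner circles by least squares around guess
def fit(P):
    A=np.c_[2*P,np.ones(len(P))]; s=np.linalg.lstsq(A,(P**2).sum(1),rcond=None)[0]; return s[:2],np.sqrt(s[2]+s[0]**2+s[1]**2)
q=C[m][:,:2]; c=np.array([.527,-.131])
for it in range(4):
    r=np.linalg.norm(P-c,axis=1); out=P[(r>.082)&(r<.094)]; c,rr=fit(out)
print('outer',c,rr,len(out), 'rimz',np.median(C[m][:,2]))
b=(C[...,2]>.087)&(C[...,2]<.098)&(np.linalg.norm(C[...,:2]-c,axis=2)<.03); print('spindle top',np.median(C[b],0),C[b].mean(0),b.sum())
E
```

```text
cover [ 0.48800015 -0.3558753   0.01100911] ((479.8387451171875, -360.00494384765625), 84.0329360961914) ((479.9112243652344, -359.98773193359375), (165.54019165039062, 166.20338439941406), 151.98092651367188)
knob [ 0.48048453 -0.35931903  0.04078672] ((480.3856506347656, -359.2856750488281), 14.28528881072998) ((480.416259765625, -359.2181396484375), (26.28606605529785, 27.53932762145996), 150.48153686523438)
[ 0.53040641 -0.13081989  0.34520148]
[314.62367472 210.3497123 ]
214 135
outer [ 0.52673309 -0.13059031] 0.08656730084889883 685 rimz 0.11475844838742935
spindle top [ 0.52781133 -0.13034415  0.09221798] [ 0.52774819 -0.13041526  0.09141005] 352
```

View pics/c2.png

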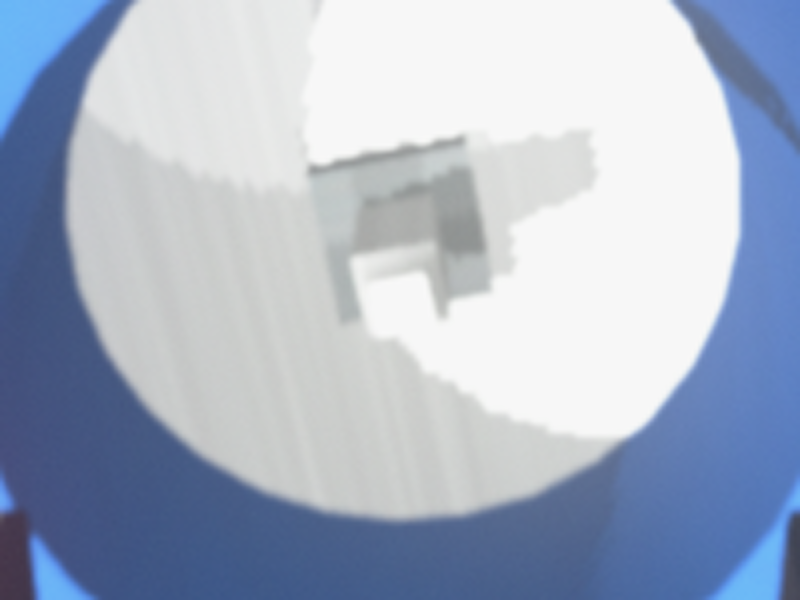

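The crop shows the square shoulder with corners near crop (308,170), (466,138), (490,290) and (342,322). The spindle tip is at crop (400,300), so it is visibly rotated. Now I'll go over the rotor and turn so the camera faces away from the post.

Call:
servo_tool --pt "0.0375 -0.1906 -0.031 0 0 0 1" --pt "0.0375 -0.1906 -0.031 0 0 0 1" --pt "0.0375 -0.1906 -0.031 0 0 0 1" --pt "0.0375 -0.1906 -0.031 0 0 0 1" --pt "0.0375 -0.1906 -0.031 0 0 0 1" --pt "0.0375 -0.1906 -0.031 0 0 0 1" --pt "0.0375 -0.1906 -0.031 0 0 0 1" --pt "0.0375 -0.1906 -0.031 0 0 0 1" --pt "0.0375 -0.1906 -0.031 0 0 0 1" --pt "0.0375 -0.1906 -0.031 0 0 0 1" --pt "0.0375 -0.1906 -0.031 0 0 0 1" --pt "0.0375 -0.1906 -0.031 0 0 0 1"

```text
clock: 3.12
position: [0.4612, 0.3327, 0.4201]
ee_rot: [0.985, 0.17, 0.001, 0.0]
force: [-0.2, -0.3, 0.0]
finger_gap: 0.0854
finger_force: 0.0
```

Call:
servo_tool --pt "0 0 0 0 0 -0.0192 1" --pt "0 0 0 0 0 -0.0192 1" --pt "0 0 0 0 0 -0.0192 1" --pt "0 0 0 0 0 -0.0192 1" --pt "0 0 0 0 0 -0.0192 1" --pt "0 0 0 0 0 -0.0192 1" --pt "0 0 0 0 0 -0.0192 1" --pt "0 0 0 0 0 -0.0192 1" --pt "0 0 0 0 0 -0.0192 1" --pt "0 0 0 0 0 -0.0192 1" --pt "0 0 0 0 0 -0.0192 1" --pt "0 0 0 0 0 -0.0192 1"

```text
clock: 4.12
position: [0.4619, 0.3309, 0.4195]
ee_rot: [0.623, 0.782, 0.0, 0.001]
force: [0.1, 0.1, 0.6]
finger_gap: 0.0853
finger_force: 0.0
```

Call:
servo_tool --pt "0 0 0 0 0 -0.0192 1" --pt "0 0 0 0 0 -0.0192 1" --pt "0 0 0 0 0 -0.0192 1" --pt "0 0 0 0 0 -0.0192 1" --pt "0 0 0 0 0 -0.0192 1" --pt "0 0 0 0 0 -0.0192 1" --pt "0 0 0 0 0 -0.0192 1" --pt "0 0 0 0 0 -0.0192 1" --pt "0 0 0 0 0 -0.0192 1" --pt "0 0 0 0 0 -0.0192 1" --pt "0 0 0 0 0 -0.0192 1" --pt "0 0 0 0 0 -0.0192 1"

```text
clock: 5.12
position: [0.462, 0.3309, 0.4193]
ee_rot: [-0.051, 0.999, -0.0, 0.001]
force: [-0.4, 0.2, 0.1]
finger_gap: 0.0858
finger_force: 0.0
```

Call:
servo_tool --pt "0 0 0 0 0 -0.0192 1" --pt "0 0 0 0 0 -0.0192 1" --pt "0 0 0 0 0 -0.0192 1" --pt "0 0 0 0 0 -0.0192 1" --pt "0 0 0 0 0 0 1" --pt "0 0 0 0 0 0 1" --pt "0 0 0 0 0 0 1"

```text
clock: 5.7
position: [0.4614, 0.3316, 0.4191]
ee_rot: [-0.284, 0.959, -0.0, 0.0]
force: [0.0, -1.0, 0.2]
finger_gap: 0.0849
finger_force: 0.0
```

```bash
cat >> h.py <<'E'
def head(o=None):
    x=R.from_quat((o or get_obs())['ee_rot']).as_matrix()[:,0]; return np.degrees(np.arctan2(x[1],x[0]))
def go(t,h=None):
    """tool-frame shift units to world target t, then turn units to heading h (deg)"""
    o=get_obs(); Rm=R.from_quat(o['ee_rot']).as_matrix(); s=Rm.T@(np.array(t)-o['position'])/.2
    print('at',o['position'].round(4),'head',round(head(o),2),'tilt',np.degrees(np.arccos(-Rm[2,2])).round(2),'shift u',s.round(4),'rows>=',round(np.linalg.norm(s)*.2/.0417,1))
    if h is not None:
        e=(h-head(o)+180)%360-180; print('turn deg',round(e,2),'unit',round(-e/360,4),'rows>=',round(abs(e)/7.16,1))
def rectang(b,zz,K,M):
    cs=max(cv2.findContours(b.astype(np.uint8),0,1)[0],key=cv2.contourArea)[:,0,:]
    return cv2.minAreaRect(ray(K,M,cs.astype(float),zz)[:,:2].astype(np.float32)*1000)
E
python3 - <<'E'
from h import *
z=np.load('w2.npz'); p,d,K,M=[z[k] for k in 'pdKM']; C=cloud(d,K,M); c=np.array([.527,-.1305]); rr=np.linalg.norm(C[...,:2]-c,axis=2)
print('shoulder',rectang((C[...,2]>.049)&(rr<.035),.053,K,M)); print('top',rectang((C[...,2]>.0895)&(rr<.02),.093,K,M))
px=np.array([[308,170],[466,138],[490,290],[342,322]])/4+[214,135]; P=ray(K,M,px,.053)[:,:2]*1000; print(P.round(1).tolist())
for a,b in((0,1),(2,3),(1,2),(0,3)): v=P[b]-P[a]; print(np.degrees(np.arctan2(v[1],v[0])).round(1),np.linalg.norm(v).round(1))
p,d,K,M=shot('wrist'); cv2.imwrite('pics/w3.png',p[...,::-1]); np.savez('w3.npz',p=p,d=d,K=K,M=M); C=cloud(d,K,M); o=get_obs(); print(o['position'],o['qpos'].round(2),head(o))
print(proj(K,M,[.494,.352,.062]))
rr=np.linalg.norm(C[...,:2]-[.494,.352],axis=2)
b=(C[...,2]>.084)&(C[...,2]<.095)&(rr<.03); print('hub',rectang(b,.09,K,M),np.median(C[b],0))
b=(C[...,2]>.055)&(C[...,2]<.068)&(rr<.075)&(rr>.054); k,l,s,ce=cv2.connectedComponentsWithStats(b.astype(np.uint8))
for i in range(1,k):
    if s[i,4]>30: q=C[l==i].mean(0); print(s[i,4],q.round(4),ce[i])
E
```

```text
shoulder ((337.3740234375, -196.1719207763672), (66.61849975585938, 278.8797607421875), 19.48333168029785)
top ((368.3667297363281, -184.9144287109375), (34.298580169677734, 111.09001922607422), 19.48332405090332)
[[533.2, -108.0], [550.5, -136.5], [520.9, -153.0], [503.3, -125.6]]
-58.6 33.3
122.7 32.6
-150.8 33.9
-149.6 34.6
[0.46121326 0.33182445 0.41914159] [ 0.15  0.61 -1.17  1.74  0.6   1.2   0.96] -146.91722172809688
[[313.91394307 206.35849886]]
hub ((493.53533935546875, 355.1078796386719), (32.42061233520508, 29.947101593017578), 37.328304290771484) [0.49112498 0.35306439 0.08981182]
110 [0.4458 0.3188 0.0613] [312.38181818 151.94545455]
154 [0.4583 0.4012 0.0613] [370.9025974  203.49350649]
89 [0.5306 0.3073 0.0614] [260.52808989 211.53932584]
```

View pics/w3.png

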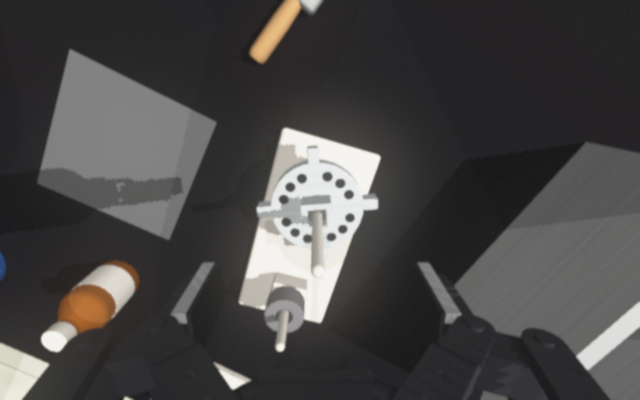

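The wrist view shows the rotor with the near lug at (312,152) and side lugs at (260,212) and (371,203). The ring is at (285,305), well clear, and the bottle and mat are to the left. The lug's 60 mm radius and 61 mm height match the sizes given. The spindle sits about 31° from world x and the rotor about 37°.

```bash
python3 -c "
from h import *
go([.4447,.3174,.215],-143.2)"
```

```text
at [0.4612 0.3318 0.4191] head -146.92 tilt 0.04 shift u [ 0.1087 -0.0147  1.0207] rows>= 4.9
turn deg 3.72 unit -0.0103 rows>= 0.5
```

Call:
servo_tool --pt "0.109 -0.008 0 0 0 -0.0103 1" --pt "0 0 0.1 0 0 0 1" --pt "0 0 0.12 0 0 0 1" --pt "0 0 0.12 0 0 0 1" --pt "0 0 0.12 0 0 0 1" --pt "0 0 0.12 0 0 0 1" --pt "0 0 0.12 0 0 0 1" --pt "0 0 0.12 0 0 0 1" --pt "0 0 0.1 0 0 0 1" --pt "0 0 0.06 0 0 0 1" --pt "0 0 0.04 0 0 0 1" --pt "0 0 0 0 0 0 1"

```text
clock: 6.75
position: [0.4433, 0.3188, 0.2141]
ee_rot: [-0.317, 0.948, -0.0, -0.001]
force: [-0.0, -0.1, -0.1]
finger_gap: 0.0854
finger_force: 0.0
```

Call:
servo_tool --pt "0 0 0 0 0 0 1" --pt "0 0 0 0 0 0 1"

```text
clock: 6.92
position: [0.4438, 0.3195, 0.2162]
ee_rot: [-0.317, 0.948, 0.0, 0.001]
force: [-0.6, -0.2, -0.2]
finger_gap: 0.0854
finger_force: 0.0
```

```bash
python3 - <<'E'
from h import *
p,d,K,M=shot('wrist'); cv2.imwrite('pics/w4.png',p[...,::-1]); go([.4447,.3174,.215],-143.2)
C=cloud(d,K,M); rr=np.linalg.norm(C[...,:2]-[.4943,.3545],axis=2)
b=(C[...,2]>.055)&(C[...,2]<.068)&(rr<.075)&(rr>.0535); k,l,s,ce=cv2.connectedComponentsWithStats(b.astype(np.uint8))
for i in range(1,k):
    if s[i,4]>100: print(s[i,4],C[l==i].mean(0).round(4),ce[i],rectang(l==i,.062,K,M))
E
```

```text
at [0.4438 0.3194 0.2162] head -143.02 tilt 0.12 shift u [ 0.0025 -0.0106  0.0062] rows>= 0.1
turn deg -0.18 unit 0.0005 rows>= 0.0
748 [0.4458 0.3187 0.0608] [308.46256684 287.7459893 ] ((445.1509094238281, 318.17901611328125), (16.059833526611328, 11.221212387084961), 37.08953094482422)
238 [0.4717 0.2887 0.0623] [219.32773109 294.74369748] ((472.4945983886719, 288.58294677734375), (21.370262145996094, 3.9713993072509766), 31.726394653320312)
138 [0.4225 0.3586 0.0625] [411.17391304 300.51449275] ((422.7174987792969, 359.1385498046875), (15.830008506774902, 3.12844181060791), 42.790016174316406)
```

View pics/w4.png

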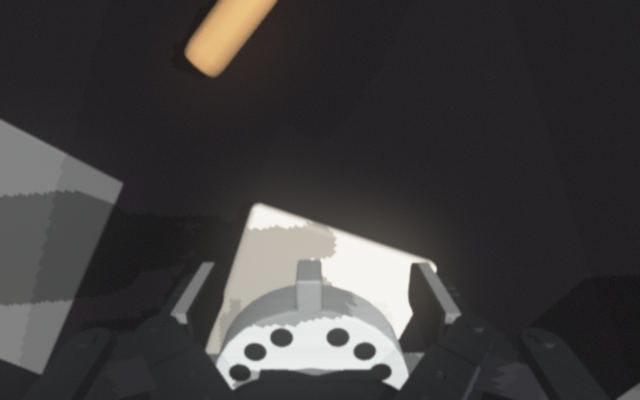

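The lug sits centred between the pads, near (309,290). I'll close on it and then lift in stages.

Call:
servo_tool --pt "0 -0.008 0.004 0 0 0 1" --pt "0 0 0 0 0 0 -1" --pt "0 0 0 0 0 0 -1" --pt "0 0 0 0 0 0 -1" --pt "0 0 0 0 0 0 -1" --pt "0 0 0 0 0 0 -1" --pt "0 0 0 0 0 0 -1" --pt "0 0 0 0 0 0 -1" --pt "0 0 0 0 0 0 -1" --pt "0 0 0 0 0 0 -1" --pt "0 0 0 0 0 0 -1" --pt "0 0 0 0 0 0 -1" --force 90

```text
clock: 7.97
position: [0.4444, 0.3177, 0.2143]
ee_rot: [-0.317, 0.948, -0.0, -0.0]
force: [0.1, -0.8, 2.5]
finger_gap: 0.0096
finger_force: 88.0
```

Call:
servo_tool --pt "0 0 -0.02 0 0 0 -1" --pt "0 0 -0.03 0 0 0 -1" --pt "0 0 -0.04 0 0 0 -1" --pt "0 0 -0.04 0 0 0 -1"

```text
clock: 8.3
position: [0.4443, 0.3178, 0.2408]
ee_rot: [-0.317, 0.948, 0.0, -0.0]
force: [-0.1, -0.2, -1.7]
finger_gap: 0.0098
finger_force: 87.9
```

```bash
python3 - <<'E'
from h import *
o=get_obs(); print(o['force'],o['finger_gap'],o['finger_force'],o['position'])
p,d,K,M=shot('scene'); C=cloud(d,K,M); b=(np.linalg.norm(C[...,:2]-[.494,.354],axis=2)<.05)&(C[...,2]>.045)&(C[...,2]<.11)
A=C[b]; print(len(A),np.percentile(A[:,2],[5,50,95]))
cv2.imwrite('pics/s5.png',cv2.resize(p[150:300,370:520],(600,600),interpolation=cv2.INTER_CUBIC)[...,::-1])
E
```

```text
[-0.10359938 -0.17076429 -1.68968564] 0.00979896771026565 87.85573482513428 [0.44430092 0.31776549 0.2408482 ]
666 [0.08099168 0.08720638 0.1020048 ]
```

View pics/s5.png

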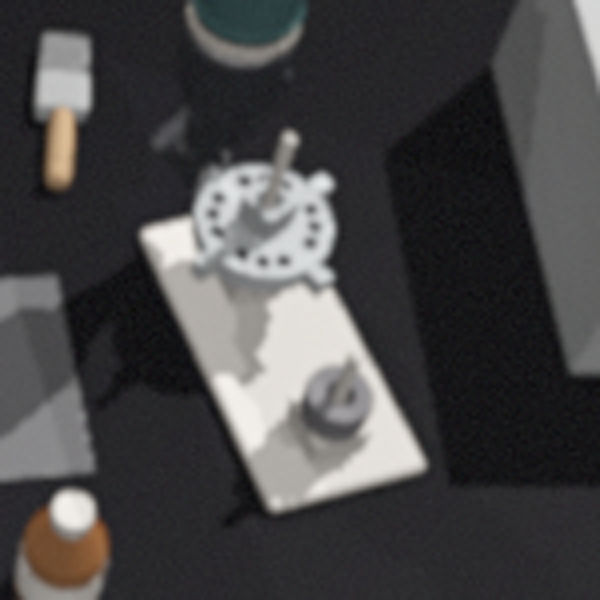

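The scene crop shows the rotor about 25 mm up, still around the post and level, held by the lug at crop (205,180). I'll continue the lift past the post top, then carry it to the mat.

Call:
servo_tool --pt "0 0 -0.05 0 0 0 -1" --pt "0 0 -0.08 0 0 0 -1" --pt "0 0 -0.08 0 0 0 -1" --pt "0 0 -0.08 0 0 0 -1" --pt "0 0 -0.08 0 0 0 -1" --pt "0 0 -0.08 0 0 0 -1" --pt "0 0 -0.08 0 0 0 -1" --pt "0 0 -0.08 0 0 0 -1" --pt "0 0 -0.08 0 0 0 -1" --pt "0 0 -0.07 0 0 0 -1" --pt "0 0 -0.05 0 0 0 -1" --pt "0 0 0 0 0 0 -1"

```text
clock: 9.35
position: [0.4446, 0.3183, 0.4047]
ee_rot: [-0.317, 0.948, 0.0, 0.002]
force: [-0.3, 0.8, -1.5]
finger_gap: 0.0098
finger_force: 88.0
```

```bash
python3 - <<'E'
from h import *
o=get_obs(); print(o['force'],o['finger_gap'],o['position'])
p,d,K,M=shot('scene'); C=cloud(d,K,M); q=proj(K,M,[.494,.354,.23])[0]; b=(np.linalg.norm(C[...,:2]-[.494,.354],axis=2)<.048)&(C[...,2]>.2)&(C[...,2]<.30)
A=C[b]; A=A[A[:,2]<np.median(A[:,2])+.008]; n=np.linalg.lstsq(np.c_[A[:,:2]-A[:,:2].mean(0),np.ones(len(A))],A[:,2],rcond=None)[0]; print(len(A),n,q)
go([.5305,.0977,.40])
E
```

```text
[-0.29593652  0.77264463 -1.53759244] 0.009840067832665663 [0.44461876 0.31827783 0.4046985 ]
620 [-0.00479973  0.01635404  0.25155188] [444.58013591 174.05802228]
at [0.4445 0.3178 0.4033] head -143.03 tilt 0.1 shift u [ 0.3187 -1.1379  0.0163] rows>= 5.7
```

The rotor is level at 0.23 m and clear of the post, so I'll carry it over the mat.

Call:
servo_tool --pt "0.02 -0.072 0 0 0 0 -1" --pt "0.04 -0.142 0 0 0 0 -1" --pt "0.04 -0.142 0 0 0 0 -1" --pt "0.04 -0.142 0 0 0 0 -1" --pt "0.04 -0.142 0 0 0 0 -1" --pt "0.04 -0.142 0 0 0 0 -1" --pt "0.04 -0.142 0 0 0 0 -1" --pt "0.038 -0.142 0 0 0 0 -1" --pt "0.021 -0.072 0.02 0 0 0 -1" --pt "0 0 0.05 0 0 0 -1" --pt "0 0 0.08 0 0 0 -1" --pt "0 0 0.1 0 0 0 -1"

```text
clock: 10.4
position: [0.5301, 0.0983, 0.3515]
ee_rot: [-0.317, 0.948, 0.0, 0.0]
force: [0.6, 0.9, -2.8]
finger_gap: 0.0097
finger_force: 88.1
```

Call:
servo_tool --pt "0 0 0.12 0 0 0 -1" --pt "0 0 0.12 0 0 0 -1" --pt "0 0 0.12 0 0 0 -1" --pt "0 0 0.12 0 0 0 -1" --pt "0 0 0.12 0 0 0 -1" --pt "0 0 0.08 0 0 0 -1" --pt "0 0 0.04 0 0 0 -1" --pt "0 0 0 0 0 0 -1" --pt "0 0 0 0 0 0 -1"

```text
clock: 11.15
position: [0.5301, 0.0986, 0.2082]
ee_rot: [-0.318, 0.948, 0.001, -0.0]
force: [-0.1, 0.1, -1.2]
finger_gap: 0.0097
finger_force: 88.1
```

```bash
python3 - <<'E'
from h import *
o=get_obs(); print(o['force'],o['finger_gap'],o['finger_force'],o['position'])
p,d,K,M=shot('scene'); C=cloud(d,K,M); b=(np.linalg.norm(C[...,:2]-[.58,.135],axis=2)<.048)&(C[...,2]>.02)&(C[...,2]<.15)
A=C[b]; A=A[A[:,2]<np.median(A[:,2])+.008]; n=np.linalg.lstsq(np.c_[A[:,:2]-A[:,:2].mean(0),np.ones(len(A))],A[:,2],rcond=None)[0]; print(len(A),n)
go([.5305,.0977,.1773])
E
```

```text
[-0.07602621  0.11044429 -1.23371642] 0.009688315630251871 88.05606722831726 [0.5300959  0.09857042 0.20824011]
609 [-0.01604605  0.00189779  0.05500358]
at [0.5305 0.0985 0.2089] head -142.94 tilt 0.06 shift u [ 0.0023 -0.0031  0.158 ] rows>= 0.8
```

Call:
servo_tool --pt "0 0 0.03 0 0 0 -1" --pt "0 0 0.03 0 0 0 -1" --pt "0 0 0.03 0 0 0 -1" --pt "0 0 0.03 0 0 0 -1" --pt "0 0 0.012 0 0 0 -1" --pt "0 0 0.009 0 0 0 -1" --pt "0 0 0.005 0 0 0 -1" --pt "0 0 0.0 0 0 0 -1" --pt "0 0 0.0 0 0 0 -1"

```text
clock: 11.95
position: [0.5305, 0.0976, 0.1792]
ee_rot: [-0.317, 0.948, -0.0, 0.0]
force: [0.4, -1.3, -1.9]
finger_gap: 0.0098
finger_force: 88.1
```

```bash
python3 - <<'E'
from h import *
o=get_obs(); print(o['force'],o['moment'],o['finger_gap'],o['position'])
p,d,K,M=shot('scene'); C=cloud(d,K,M); b=(np.linalg.norm(C[...,:2]-[.58,.135],axis=2)<.048)&(C[...,2]>.012)&(C[...,2]<.15)
A=C[b]; A=A[A[:,2]<np.median(A[:,2])+.008]; n=np.linalg.lstsq(np.c_[A[:,:2]-A[:,:2].mean(0),np.ones(len(A))],A[:,2],rcond=None)[0]; print(len(A),n)
E
```

```text
[ 0.4046468  -1.27854608 -1.86993723] [-0.0853945   0.07322277  0.02624212] 0.009755178398135188 [0.53049067 0.09762122 0.17916886]
585 [-0.00233128 -0.00721671  0.02607256]
```

Call:
servo_tool --pt "0 0 0.004 0 0 0 -1" --pt "0 0 0.004 0 0 0 -1" --pt "0 0 0.002 0 0 0 -1" --pt "0 0 0 0 0 0 -1" --pt "0 0 0 0 0 0 -1"

```text
clock: 12.42
position: [0.5305, 0.0976, 0.1775]
ee_rot: [-0.317, 0.948, -0.0, 0.0]
force: [-1.4, -1.9, 3.7]
finger_gap: 0.0097
finger_force: 88.9
```

Call:
servo_tool --pt "0 0 0 0 0 0 -0.6" --pt "0 0 0 0 0 0 0" --pt "0 0 0 0 0 0 1" --pt "0 0 0 0 0 0 1" --pt "0 0 0 0 0 0 1" --pt "0 0 0 0 0 0 1" --pt "0 0 0 0 0 0 1"

```text
clock: 13.0
position: [0.5305, 0.0976, 0.177]
ee_rot: [-0.317, 0.948, 0.0, 0.0]
force: [0.6, 0.4, -0.7]
finger_gap: 0.0847
finger_force: 0.0
```

```bash
python3 - <<'E'
from h import *
o=get_obs(); print(o['force'],o['moment'],o['finger_gap'],o['position'])
p,d,K,M=shot('scene'); C=cloud(d,K,M); b=(np.linalg.norm(C[...,:2]-[.58,.135],axis=2)<.048)&(C[...,2]>.012)&(C[...,2]<.15)
A=C[b]; A=A[A[:,2]<np.median(A[:,2])+.008]; n=np.linalg.lstsq(np.c_[A[:,:2]-A[:,:2].mean(0),np.ones(len(A))],A[:,2],rcond=None)[0]; print(len(A),n)
E
```

```text
[ 0.57711044  0.42270391 -0.65258506] [ 0.00881997 -0.04648435 -0.00297804] 0.08466577289483915 [0.53045092 0.09756418 0.17702463]
587 [ 0.01018698 -0.00180504  0.02501723]
```

Released flat on the mat. Next I'll rise, move above the hub and turn for the hub grasp.

Call:
servo_tool --pt "0 0 -0.05 0 0 0 1" --pt "0 0 -0.1 0 0 0 1" --pt "0 0 -0.1 0 0 0 1" --pt "0 0 -0.1 0 0 0 1" --pt "0 0 -0.1 0 0 0 1" --pt "0 0 -0.1 0 0 0 1" --pt "0 0 -0.1 0 0 0 1" --pt "-0.08 0 0 0 0 0 1" --pt "-0.08 0 0 0 0 0 1" --pt "-0.08 0 0 0 0 0 1" --pt "-0.07 0 0 0 0 0 1" --pt "0 0 0 0 0 0.0192 1"

```text
clock: 14.05
position: [0.5813, 0.1364, 0.3079]
ee_rot: [-0.26, 0.966, 0.001, 0.001]
force: [-0.7, 0.5, 0.1]
finger_gap: 0.0857
finger_force: 0.0
```

Call:
servo_tool --pt "0 0 0 0 0 0.0192 1" --pt "0 0 0 0 0 0.0192 1" --pt "0 0 0 0 0 0.0192 1" --pt "0 0 0 0 0 0.0192 1" --pt "0 0 0 0 0 0.0192 1" --pt "0 0 0 0 0 0.0192 1" --pt "0 0 0 0 0 0.0192 1" --pt "0 0 0 0 0 0.0192 1" --pt "0 0 0 0 0 0.0192 1" --pt "0 0 0 0 0 0.0192 1" --pt "0 0 0 0 0 0.0192 1" --pt "0 0 0 0 0 0.0192 1"

```text
clock: 15.05
position: [0.5797, 0.1352, 0.3078]
ee_rot: [0.448, 0.894, 0.0, 0.0]
force: [0.2, 0.3, -0.6]
finger_gap: 0.0856
finger_force: 0.0
```

Call:
servo_tool --pt "0 0 0 0 0 0 1" --pt "0 0 0 0 0 0 1" --pt "0 0 0 0 0 0 1"

```text
clock: 15.3
position: [0.5798, 0.1351, 0.3074]
ee_rot: [0.444, 0.896, 0.0, 0.0]
force: [-0.5, -0.5, 0.9]
finger_gap: 0.0853
finger_force: 0.0
```

```bash
python3 - <<'E'
from h import *
p,d,K,M=shot('wrist'); cv2.imwrite('pics/w6.png',p[...,::-1]); C=cloud(d,K,M); o=get_obs()
rr=np.linalg.norm(C[...,:2]-[.58,.135],axis=2)
b=(C[...,2]>.048)&(C[...,2]<.06)&(rr<.03); r=rectang(b,.053,K,M); print('hub',r,np.median(C[b],0))
b=(C[...,2]>.02)&(C[...,2]<.03)&(rr<.075)&(rr>.0535); k,l,s,ce=cv2.connectedComponentsWithStats(b.astype(np.uint8))
for i in range(1,k):
    if s[i,4]>50: q=C[l==i].mean(0); e=q[:2]-np.array(r[0])/1000; print(s[i,4],q.round(4),ce[i],np.linalg.norm(e),np.degrees(np.arctan2(e[1],e[0])))
b=(C[...,2]>.02)&(C[...,2]<.03)&(rr<.07); cs=max(cv2.findContours(b.astype(np.uint8),0,1)[0],key=cv2.contourArea)[:,0,:]; P=ray(K,M,cs.astype(float),.025)[:,:2].astype(np.float32)*1000; print('enc',cv2.minEnclosingCircle(P))
go([.58,.135,.2])
E
```

```text
hub ((579.9642944335938, 136.3935089111328), (30.108917236328125, 31.27118682861328), 37.404029846191406) [0.58009398 0.13610124 0.05287521]
249 [0.5451 0.1833 0.0248] [318.18473896 120.65863454] 0.05843622947829281 126.62870011009099
191 [0.5323 0.1011 0.0246] [244.03664921 192.91623037] 0.059291461307327806 -143.50598699744856
220 [0.6269 0.1713 0.0246] [388.89545455 194.94545455] 0.05853487887850973 36.62839055990102
138 [0.6157 0.0883 0.025 ] [315.97101449 259.18115942] 0.059885925564815264 -53.36926911539706
enc ((580.12451171875, 136.14356994628906), 64.64466094970703)
at [0.5799 0.135  0.3073] head 127.29 tilt 0.02 shift u [-4.000e-04  5.000e-04  5.363e-01] rows>= 2.6
```

View pics/w6.png

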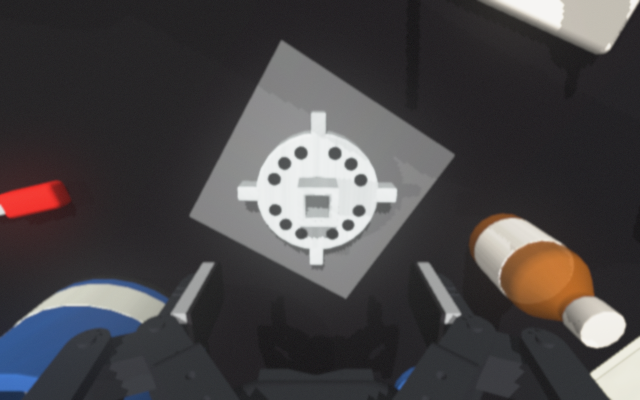

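The rotor lies flat near the mat centre, with the hub at (318,197), lugs at (318,120), (244,193), (389,195) and (316,259), and its axes at 36.7°. Step 1 is done, so I'll take the hub.

Call:
servo_tool --pt "0.0045 0.004 0.04 0 0 0.0016 1" --pt "0 0 0.09 0 0 0 1" --pt "0 0 0.09 0 0 0 1" --pt "0 0 0.09 0 0 0 1" --pt "0 0 0.09 0 0 0 1" --pt "0 0 0.08 0 0 0 1" --pt "0 0 0.045 0 0 0 1" --pt "0 0 0.0215 0 0 0 1" --pt "0 0 0 0 0 0 1" --pt "0 0 0 0 0 0 1"

```text
clock: 16.18
position: [0.5802, 0.1363, 0.1981]
ee_rot: [0.449, 0.893, 0.0, 0.0]
force: [-0.2, -0.7, 0.5]
finger_gap: 0.0853
finger_force: 0.0
```

Call:
servo_tool --pt "0 0 0 0 0 0 -1" --pt "0 0 0 0 0 0 -1" --pt "0 0 0 0 0 0 -1" --pt "0 0 0 0 0 0 -1" --pt "0 0 0 0 0 0 -1" --pt "0 0 0 0 0 0 -1" --pt "0 0 0 0 0 0 -1" --pt "0 0 0 0 0 0 -1" --pt "0 0 0 0 0 0 -1" --force 60

```text
clock: 16.93
position: [0.5804, 0.1362, 0.1984]
ee_rot: [0.45, 0.893, 0.0, 0.0]
force: [-0.0, -0.1, 6.4]
finger_gap: 0.0289
finger_force: 61.5
```

```bash
python3 - <<'E'
from h import *
o=get_obs(); print(o['force'],o['moment'],o['finger_gap'],o['finger_force'],o['position'],head(o))
for n in('wrist','top'):
    p,d,K,M=shot(n); C=cloud(d,K,M); rr=np.linalg.norm(C[...,:2]-[.58,.136],axis=2); b=(C[...,2]>.02)&(C[...,2]<.03)&(rr<.075)&(rr>.0535)
    k,l,s,ce=cv2.connectedComponentsWithStats(b.astype(np.uint8))
    for i in range(1,k):
        if s[i,4]>10: q=C[l==i].mean(0); e=q[:2]-np.array([.58,.1362]); print(n,s[i,4],q.round(4),np.linalg.norm(e),np.degrees(np.arctan2(e[1],e[0])))
E
```

```text
[-0.0134506  -0.0752272   6.36382483] [-0.05171781  0.10679276 -0.02622776] 0.02890416836359087 61.5464723110199 [0.58037098 0.13623679 0.19839295] 126.56331329077668
wrist 727 [0.5446 0.1836 0.0246] 0.05915524798744534 126.79062810353743
wrist 532 [0.532  0.1018 0.0244] 0.05902694346761664 -144.32980035632875
wrist 553 [0.6265 0.1722 0.0244] 0.05879671241651322 37.74049825095802
wrist 344 [0.6153 0.0888 0.0249] 0.059076979852433216 -53.30423711881752
top 15 [0.545  0.1824 0.0248] 0.05799551747858284 127.14906134957131
```

Call:
servo_tool --pt "0 0 -0.03 0 0 0 -1" --pt "0 0 -0.07 0 0 0 -1" --pt "0 0 -0.1 0 0 0 -1" --pt "0 0 -0.1 0 0 0 -1" --pt "0 0 -0.1 0 0 0 -1" --pt "0 0 -0.1 0 0 0 -1" --pt "0 0 -0.1 0 0 0 -1" --pt "0 0 -0.08 0 0 0 -1" --pt "0 0 -0.06 0 0 0 -1" --pt "0 0 -0.03 0 0 0 -1"

```text
clock: 17.87
position: [0.5801, 0.1363, 0.3539]
ee_rot: [0.45, 0.893, 0.001, 0.001]
force: [0.1, 0.3, -3.3]
finger_gap: 0.0287
finger_force: 60.5
```

Call:
servo_tool --pt "-0.0457 -0.05 0 0 0 0 -1" --pt "-0.0914 -0.1 0 0 0 0 -1" --pt "-0.0914 -0.1 0 0 0 0 -1" --pt "-0.0914 -0.1 0 0 0 0 -1" --pt "-0.0914 -0.1 0 0 0 0 -1" --pt "-0.0914 -0.1 0 0 0 0 -1" --pt "-0.0914 -0.1 0 0 0 0 -1" --pt "-0.0914 -0.1 0 0 0 0 -1" --pt "-0.0914 -0.1 0 0 0 0 -1" --pt "-0.0914 -0.1 0 0 0 0 -1" --pt "-0.0457 -0.05 0 0 0 0 -1" --pt "0 0 0 0 0 0.0156 -1"

```text
clock: 18.87
position: [0.5271, -0.1345, 0.3507]
ee_rot: [0.496, 0.868, -0.001, -0.001]
force: [-0.5, -0.2, -2.1]
finger_gap: 0.0288
finger_force: 60.5
```

Call:
servo_tool --pt "0 0 0 0 0 0 -1" --pt "0 0 0 0 0 0 -1" --pt "0 0 0 0 0 0 -1"

```text
clock: 19.12
position: [0.5283, -0.129, 0.3517]
ee_rot: [0.491, 0.871, 0.0, -0.0]
force: [-0.9, -0.0, -1.8]
finger_gap: 0.0292
finger_force: 60.5
```

```bash
python3 - <<'E'
from h import *
o=get_obs(); print(o['force'],o['moment'],o['finger_gap'],o['qpos'].round(2)); c=np.array([.527,-.1305])
go([.527,-.1305,.3],120.9)
zt=o['position'][2]-.1954+.022; print('exp top',zt)
for n in('wrist','top'):
    p,d,K,M=shot(n); C=cloud(d,K,M); rr=np.linalg.norm(C[...,:2]-c,axis=2); b=(abs(C[...,2]-zt)<.008)&(rr<.075)&(rr>.0535)
    k,l,s,ce=cv2.connectedComponentsWithStats(b.astype(np.uint8))
    for i in range(1,k):
        if s[i,4]>10: q=C[l==i].mean(0); e=q[:2]-c; print(n,s[i,4],q.round(4),np.linalg.norm(e),np.degrees(np.arctan2(e[1],e[0])))
E
```

```text
[-0.86289358 -0.03117096 -1.81788113] [ 0.05498855  0.00239187 -0.04234143] 0.029229229683432903 [ 0.76  0.47 -0.74  1.88  0.39  0.94  0.39]
at [ 0.5283 -0.129   0.3517] head 121.15 tilt 0.03 shift u [-0.0032 -0.0092  0.2583] rows>= 1.2
turn deg -0.25 unit 0.0007 rows>= 0.0
exp top 0.17826124131305732
wrist 792 [ 0.4969 -0.0787  0.1778] 0.059926875288882735 120.16637421700179
wrist 540 [ 0.476  -0.1586  0.1771] 0.05822684777895076 -151.1442844122715
wrist 666 [ 0.5766 -0.0976  0.1771] 0.05950474755728811 33.55775231762644
wrist 319 [ 0.5586 -0.1799  0.178 ] 0.05865327467734163 -57.435504448128576
top 22 [ 0.5777 -0.0976  0.1772] 0.06041277496488689 32.94753707487817
top 28 [ 0.4977 -0.0794  0.1776] 0.05892326908735331 119.80637378165655
top 26 [ 0.4769 -0.1606  0.1772] 0.05846380632343295 -149.02565232720963
```

The rotor is centred over the spindle to about 1.5 mm and 0.3°. I'll make a small correction and begin the descent.

Call:
servo_tool --pt "-0.006 -0.0055 0.03 0 0 0.0007 -1" --pt "0 0 0.08 0 0 0 -1" --pt "0 0 0.08 0 0 0 -1" --pt "0 0 0.06 0 0 0 -1" --pt "0 0 0.03 0 0 0 -1" --pt "0 0 0.012 0 0 0 -1" --pt "0 0 0.012 0 0 0 -1" --pt "0 0 0.012 0 0 0 -1" --pt "0 0 0 0 0 0 -1"

```text
clock: 19.97
position: [0.5281, -0.1315, 0.2887]
ee_rot: [0.495, 0.869, 0.0, 0.0]
force: [0.3, 0.7, -2.3]
finger_gap: 0.0293
finger_force: 60.5
```

Call:
servo_tool --pt "0 0 0.012 0 0 0 -1" --pt "0 0 0.012 0 0 0 -1" --pt "0 0 0.012 0 0 0 -1" --pt "0 0 0 0 0 0 -1"

```text
clock: 20.3
position: [0.5278, -0.1312, 0.2811]
ee_rot: [0.495, 0.869, 0.0, -0.0]
force: [-0.6, 1.4, -2.0]
finger_gap: 0.0291
finger_force: 60.7
```

```bash
python3 -c "
from h import *
o=get_obs(); print(o['force'],o['moment'],o['finger_gap']); go([.527,-.1305,.249],121)"
```

```text
[-0.57392022  1.41223249 -1.98715819] [0.20611019 0.11613059 0.04190525] 0.02910930107514188
at [ 0.5278 -0.1312  0.2811] head 120.7 tilt 0.04 shift u [ 0.0049 -0.0017  0.1603] rows>= 0.8
turn deg 0.3 unit -0.0008 rows>= 0.0
```

Call:
servo_tool --pt "0.003 0 0.008 0 0 0 -1" --pt "0 0 0.01 0 0 0 -1" --pt "0 0 0.01 0 0 0 -1" --pt "0 0 0.01 0 0 0 -1" --pt "0 0 0.01 0 0 0 -1" --pt "0 0 0 0 0 0 -1"

```text
clock: 20.8
position: [0.5275, -0.1309, 0.2712]
ee_rot: [0.495, 0.869, -0.0, -0.0]
force: [0.2, 1.7, -4.0]
finger_gap: 0.0294
finger_force: 60.6
```

```bash
python3 -c "
from h import *
o=get_obs(); print(o['force'],o['moment'],o['finger_gap']); go([.527,-.1305,.249],121)"
```

```text
[ 0.2366239   1.66736759 -3.95909905] [0.34135362 0.16956418 0.02328922] 0.029404583933608706
at [ 0.5275 -0.1309  0.2712] head 120.7 tilt 0.05 shift u [ 0.003  -0.001   0.1109] rows>= 0.5
turn deg 0.3 unit -0.0008 rows>= 0.0
```

Call:
servo_tool --pt "0.003 0 0.012 0 0 0 -1" --pt "0 0 0.015 0 0 0 -1" --pt "0 0 0.015 0 0 0 -1" --pt "0 0 0.015 0 0 0 -1" --pt "0 0 0.015 0 0 0 -1" --pt "0 0 0.012 0 0 0 -1" --pt "0 0 0.01 0 0 0 -1" --pt "0 0 0 0 0 0 -1" --pt "0 0 0 0 0 0 -1"

```text
clock: 21.55
position: [0.5274, -0.1305, 0.2529]
ee_rot: [0.495, 0.869, -0.0, -0.0]
force: [-0.3, 0.3, -1.5]
finger_gap: 0.0288
finger_force: 60.6
```

```bash
python3 -c "
from h import *
o=get_obs(); print(o['force'],o['moment'],o['finger_gap']); go([.527,-.1305,.249],121)
p,d,K,M=shot('top'); C=cloud(d,K,M); rr=np.linalg.norm(C[...,:2]-[.527,-.1305],axis=2); b=(rr<.05)&(rr>.028)&(C[...,2]>.06)&(C[...,2]<.1); print(b.sum(),np.percentile(C[b][:,2],[10,50,90]))"
```

```text
[-0.30109614  0.332803   -1.53763281] [ 0.01323149  0.00822327 -0.02291041] 0.02883122572768453
at [ 0.5274 -0.1305  0.2529] head 120.7 tilt 0.01 shift u [ 0.001  -0.0017  0.0193] rows>= 0.1
turn deg 0.3 unit -0.0008 rows>= 0.0
401 [0.07593712 0.07885463 0.08121867]
```

Call:
servo_tool --pt "0 0 0.006 0 0 0 -1" --pt "0 0 0.006 0 0 0 -1" --pt "0 0 0.004 0 0 0 -1" --pt "0 0 0.003 0 0 0 -1" --pt "0 0 0.003 0 0 0 -1" --pt "0 0 0 0 0 0 -1" --pt "0 0 0 0 0 0 -1"

```text
clock: 22.18
position: [0.5274, -0.1304, 0.2485]
ee_rot: [0.495, 0.869, -0.0, -0.0]
force: [-0.4, 0.5, -3.3]
finger_gap: 0.0295
finger_force: 60.8
```

```bash
python3 -c "
from h import *
o=get_obs(); print(o['force'],o['moment'],o['finger_gap']); go([.527,-.1305,.249],121)
p,d,K,M=shot('top'); C=cloud(d,K,M); rr=np.linalg.norm(C[...,:2]-[.527,-.1305],axis=2); b=(rr<.05)&(rr>.028)&(C[...,2]>.06)&(C[...,2]<.1); print(b.sum(),np.percentile(C[b][:,2],[10,50,90]))"
```

```text
[-0.4289611   0.53983713 -3.28408601] [ 0.0325648  -0.03771695  0.01637307] 0.02951175194044514
at [ 0.5274 -0.1304  0.2485] head 120.7 tilt 0.0 shift u [ 0.0006 -0.0018 -0.0023] rows>= 0.0
turn deg 0.3 unit -0.0008 rows>= 0.0
395 [0.07208559 0.07480409 0.07705202]
```

Call:
servo_tool --pt "0 0 0.004 0 0 0 -1" --pt "0 0 0.003 0 0 0 -1" --pt "0 0 0 0 0 0 -1"

```text
clock: 22.48
position: [0.5275, -0.1303, 0.2484]
ee_rot: [0.495, 0.869, -0.001, 0.0]
force: [-4.5, 0.7, 10.0]
finger_gap: 0.0293
finger_force: 62.1
```

Call:
servo_tool --pt "0 0 0 0 0 0 -0.2" --pt "0 0 0 0 0 0 0" --pt "0 0 0 0 0 0 0.3" --pt "0 0 0 0 0 0 0.3" --pt "0 0 0 0 0 0 0.3"

```text
clock: 22.9
position: [0.5274, -0.1305, 0.2471]
ee_rot: [0.495, 0.869, 0.0, -0.0]
force: [0.0, 0.4, -0.2]
finger_gap: 0.0555
finger_force: 0.0
```

```bash
python3 -c "
from h import *
o=get_obs(); print(o['force'],o['moment'],o['finger_gap'],o['finger_force'],o['position'])
p,d,K,M=shot('top'); C=cloud(d,K,M); rr=np.linalg.norm(C[...,:2]-[.527,-.1305],axis=2); b=(rr<.05)&(rr>.028)&(C[...,2]>.06)&(C[...,2]<.1); print(b.sum(),np.percentile(C[b][:,2],[10,50,90]))"
```

```text
[ 0.02591286  0.37534088 -0.15431445] [-0.00855537  0.01867143 -0.02622217] 0.05546931650386775 0.0 [ 0.52739363 -0.13048532  0.24707848]
378 [0.0719591  0.07471269 0.07742106]
```

The rotor is home, with its top at 0.0747 against 0.075 expected, and released. I'll retreat and go to the lid.

Call:
servo_tool --pt "0 0 -0.04 0 0 0 0.3" --pt "0 0 -0.08 0 0 0 0.3" --pt "0 0 -0.1 0 0 0 0.3" --pt "0 0 -0.12 0 0 0 0.3" --pt "0 0 -0.12 0 0 0 0.3" --pt "0 0 -0.11 0 0 0 0.3" --pt "0 0 0 0 0 0 1" --pt "0 0 0 0 0 0 1"

```text
clock: 23.62
position: [0.5276, -0.1305, 0.3627]
ee_rot: [0.495, 0.869, 0.0, 0.002]
force: [0.2, -0.5, -0.0]
finger_gap: 0.0772
finger_force: 0.0
```

```bash
python3 - <<'E'
from h import *
p,d,K,M=shot('wrist'); C=cloud(d,K,M); c=[.527,-.1305]; rr=np.linalg.norm(C[...,:2]-c,axis=2)
b=(abs(C[...,2]-.075)<.006)&(rr<.07)&(rr>.0535); k,l,s,ce=cv2.connectedComponentsWithStats(b.astype(np.uint8))
for i in range(1,k):
    if s[i,4]>10: q=C[l==i].mean(0); e=q[:2]-c; print(s[i,4],q.round(4),np.linalg.norm(e),np.degrees(np.arctan2(e[1],e[0])))
b=(abs(C[...,2]-.103)<.006)&(rr<.03); print('hub',np.median(C[b],0))
go([.480,-.3595,.36])
E
```

```text
238 [ 0.4966 -0.08    0.0748] 0.05897609208459313 121.02678735470522
215 [ 0.4762 -0.1605  0.0745] 0.05898311924956209 -149.40590334847948
200 [ 0.5773 -0.0998  0.0745] 0.05890508154370991 31.372113526166512
156 [ 0.5574 -0.1814  0.0749] 0.05931774456237656 -59.123765034750306
hub [ 0.52680079 -0.1306661   0.10282851]
at [ 0.5271 -0.1305  0.3614] head 120.68 tilt 0.04 shift u [-0.8642 -0.7869  0.0079] rows>= 5.6
```

Rotor verified level and centred at (0.527, -0.1307). Now the lid.

Call:
servo_tool --pt "-0.05 -0.045 0 0 0 0 1" --pt "-0.102 -0.093 0 0 0 0 1" --pt "-0.102 -0.093 0 0 0 0 1" --pt "-0.102 -0.093 0 0 0 0 1" --pt "-0.102 -0.093 0 0 0 0 1" --pt "-0.102 -0.093 0 0 0 0 1" --pt "-0.102 -0.093 0 0 0 0 1" --pt "-0.102 -0.093 0 0 0 0 1" --pt "-0.1 -0.091 0.06 0 0 0 1" --pt "0 0 0.1 0 0 0 1" --pt "0 0 0 0 0 0 1" --pt "0 0 0 0 0 0 1"

```text
clock: 24.67
position: [0.4797, -0.3587, 0.3272]
ee_rot: [0.495, 0.869, 0.001, -0.002]
force: [0.7, 1.1, -0.2]
finger_gap: 0.0856
finger_force: 0.0
```

Call:
servo_tool --pt "0 0 0 0 0 0 1" --pt "0 0 0 0 0 0 1"

```text
clock: 24.83
position: [0.4811, -0.3581, 0.33]
ee_rot: [0.494, 0.87, 0.0, 0.0]
force: [-0.3, -0.3, 0.3]
finger_gap: 0.0857
finger_force: 0.0
```

```bash
cat > lid.py <<'E'
from h import *
def lid(z0,c):
    p,d,K,M=shot('wrist'); C=cloud(d,K,M); rr=np.linalg.norm(C[...,:2]-c,axis=2)
    for zz,r,n in((.041,.03,'knob'),(.011,.1,'cover')):
        b=(abs(C[...,2]-z0-zz)<.006)&(rr<r); cs=max(cv2.findContours(b.astype(np.uint8),0,1)[0],key=cv2.contourArea)[:,0,:]
        P=ray(K,M,cs.astype(float),z0+zz)[:,:2].astype(np.float32)*1000; print(n,cv2.minEnclosingCircle(P),np.median(C[b][:,2]))
E
python3 -c "
from lid import *
go([.480,-.3595,.187]); lid(0,[.48,-.3595])"
```

```text
at [ 0.4811 -0.3581  0.33  ] head 120.83 tilt 0.06 shift u [-0.0027 -0.0088  0.7151] rows>= 3.4
knob ((479.3370056152344, -359.1714782714844), 14.186612129211426) 0.040769522432144156
cover ((479.7010803222656, -360.2978210449219), 83.57643127441406) 0.011013343497793093
```

Call:
servo_tool --pt "-0.003 -0.0105 0.05 0 0 0 1" --pt "0 0 0.1 0 0 0 1" --pt "0 0 0.1 0 0 0 1" --pt "0 0 0.1 0 0 0 1" --pt "0 0 0.1 0 0 0 1" --pt "0 0 0.1 0 0 0 1" --pt "0 0 0.08 0 0 0 1" --pt "0 0 0.05 0 0 0 1" --pt "0 0 0.035 0 0 0 1" --pt "0 0 0 0 0 0 1" --pt "0 0 0 0 0 0 1"

```text
clock: 25.8
position: [0.479, -0.3609, 0.1865]
ee_rot: [0.495, 0.869, -0.0, 0.0]
force: [-0.3, -0.2, 1.0]
finger_gap: 0.0857
finger_force: 0.0
```

Call:
servo_tool --pt "0 0 0 0 0 0 -1" --pt "0 0 0 0 0 0 -1" --pt "0 0 0 0 0 0 -1" --pt "0 0 0 0 0 0 -1" --pt "0 0 0 0 0 0 -1" --pt "0 0 0 0 0 0 -1" --pt "0 0 0 0 0 0 -1" --pt "0 0 0 0 0 0 -1" --pt "0 0 0 0 0 0 -1" --force 50

```text
clock: 26.55
position: [0.4791, -0.3611, 0.1869]
ee_rot: [0.495, 0.869, -0.0, 0.001]
force: [-0.9, 0.4, 5.4]
finger_gap: 0.0268
finger_force: 49.5
```

```bash
python3 -c "
from lid import *
o=get_obs(); print(o['force'],o['finger_gap'],o['finger_force'])
go([.527,-.1305,.297])"
```

```text
[-0.85736506  0.3586431   5.38309677] 0.026841100025566673 49.487344622612
at [ 0.4791 -0.3611  0.1869] head 120.69 tilt 0.07 shift u [ 0.8686  0.7949 -0.5513] rows>= 6.2
```

Call:
servo_tool --pt "0 0 -0.03 0 0 0 -1" --pt "0 0 -0.06 0 0 0 -1" --pt "0 0 -0.09 0 0 0 -1" --pt "0 0 -0.1 0 0 0 -1" --pt "0 0 -0.1 0 0 0 -1" --pt "0 0 -0.1 0 0 0 -1" --pt "0 0 -0.1 0 0 0 -1" --pt "0 0 -0.1 0 0 0 -1" --pt "0 0 -0.07 0 0 0 -1" --pt "0 0 -0.04 0 0 0 -1" --pt "0 0 0 0 0 0 -1"

```text
clock: 27.47
position: [0.4791, -0.3611, 0.3461]
ee_rot: [0.495, 0.869, -0.0, 0.001]
force: [-0.2, 0.8, -1.5]
finger_gap: 0.0267
finger_force: 49.3
```

Call:
servo_tool --pt "0.04 0.036 0 0 0 0 -1" --pt "0.08 0.073 0 0 0 0 -1" --pt "0.095 0.087 0 0 0 0 -1" --pt "0.095 0.087 0 0 0 0 -1" --pt "0.095 0.087 0 0 0 0 -1" --pt "0.095 0.087 0 0 0 0 -1" --pt "0.095 0.087 0 0 0 0 -1" --pt "0.095 0.087 0 0 0 0 -1" --pt "0.08 0.073 0 0 0 0 -1" --pt "0.06 0.055 0 0 0 0 -1" --pt "0.038 0.036 0 0 0 0 -1" --pt "0 0 0 0 0 0 -1"

```text
clock: 28.47
position: [0.5268, -0.1273, 0.3434]
ee_rot: [0.493, 0.87, 0.0, -0.001]
force: [0.2, 0.4, -1.7]
finger_gap: 0.0263
finger_force: 49.3
```

Call:
servo_tool --pt "0 0 0 0 0 0 -1" --pt "0 0 0 0 0 0 -1" --pt "0 0 0 0 0 0 -1"

```text
clock: 28.72
position: [0.5265, -0.132, 0.3438]
ee_rot: [0.496, 0.868, -0.0, -0.0]
force: [-0.4, 0.4, -2.1]
finger_gap: 0.0265
finger_force: 49.3
```

```bash
python3 - <<'E'
from lid import *
o=get_obs(); print(o['force'],o['finger_gap'],o['finger_force'])
go([.527,-.1305,.297]); z=o['position'][2]-.187; c=o['position'][:2]
def fit(P):
    s=np.linalg.lstsq(np.c_[2*P,np.ones(len(P))],(P**2).sum(1),rcond=None)[0]; return s[:2],np.sqrt(s[2]+s[0]**2+s[1]**2)
for n in('wrist','top'):
    p,d,K,M=shot(n); C=cloud(d,K,M); rr=np.linalg.norm(C[...,:2]-c,axis=2); b=(abs(C[...,2]-z-.011)<.009)&(rr<.1)
    A=C[b]; f=np.linalg.lstsq(np.c_[A[:,:2]-c,np.ones(len(A))],A[:,2],rcond=None)[0]
    cs=max(cv2.findContours(b.astype(np.uint8),0,1)[0],key=cv2.contourArea)[:,0,:]; P=ray(K,M,cs.astype(float),f[2])[:,:2]
    r=np.linalg.norm(P-c,axis=1); print(n,'plane',f.round(4),'exp',z+.011,fit(P[(r>.078)&(r<.09)]),((r>.078)&(r<.09)).sum(),len(P))
E
```

```text
[-0.42152301  0.39990623 -2.05013762] 0.02646027480344229 49.30993437767029
at [ 0.5265 -0.132   0.3438] head 120.56 tilt 0.05 shift u [0.0053 0.006  0.234 ] rows>= 1.1
wrist plane [-0.0009 -0.0013  0.1679] exp 0.16779207789083717 (array([ 0.52520255, -0.1313078 ]), np.float64(0.08259562216903153)) 619 994
top plane [ 0.0005 -0.0033  0.1678] exp 0.16779207789083717 (array([ 0.52586375, -0.13197995]), np.float64(0.08222778830844012)) 122 199
```

The lid is level and about 1.8 mm off centre. I'll correct that and lower it.

Call:
servo_tool --pt "0.001 0.009 0.02 0 0 0 -1" --pt "0 0 0.04 0 0 0 -1" --pt "0 0 0.05 0 0 0 -1" --pt "0 0 0.04 0 0 0 -1" --pt "0 0 0.025 0 0 0 -1" --pt "0 0 0.015 0 0 0 -1" --pt "0 0 0.012 0 0 0 -1" --pt "0 0 0.01 0 0 0 -1" --pt "0 0 0.008 0 0 0 -1" --pt "0 0 0 0 0 0 -1" --pt "0 0 0 0 0 0 -1"

```text
clock: 29.73
position: [0.5284, -0.1295, 0.3003]
ee_rot: [0.495, 0.869, -0.0, 0.0]
force: [-0.5, -0.2, -1.8]
finger_gap: 0.0265
finger_force: 49.3
```

```bash
cat > chk.py <<'E'
from h import *
o=get_obs(); print(o['force'],o['moment'],o['finger_gap']); go([.527,-.1305,.297]); c=np.array([.527,-.1305])
p,d,K,M=shot('top'); C=cloud(d,K,M); rr=np.linalg.norm(C[...,:2]-c,axis=2); b=(abs(C[...,2]-.121)<.012)&(rr<.07)&(rr>.02)
A=C[b]; f=np.linalg.lstsq(np.c_[A[:,:2]-c,np.ones(len(A))],A[:,2],rcond=None)[0]; print('lid top plane',f.round(4),len(A))
E
python3 chk.py
```

```text
[-0.548725   -0.20003071 -1.79603468] [ 0.05281843  0.00249007 -0.00590807] 0.026450592911971466
at [ 0.5284 -0.1295  0.3003] head 120.7 tilt 0.02 shift u [-0.001  -0.0085  0.0167] rows>= 0.1
lid top plane [-0.0055  0.0017  0.124 ] 1182
```

Call:
servo_tool --pt "0 0 0.005 0 0 0 -1" --pt "0 0 0.005 0 0 0 -1" --pt "0 0 0.004 0 0 0 -1" --pt "0 0 0.003 0 0 0 -1" --pt "0 0 0 0 0 0 -1" --pt "0 0 0 0 0 0 -1"

```text
clock: 30.28
position: [0.5283, -0.1295, 0.2969]
ee_rot: [0.495, 0.869, -0.0, 0.0]
force: [-1.0, -0.4, 1.2]
finger_gap: 0.0264
finger_force: 49.4
```

```bash
python3 chk.py
```

```text
[-1.04524437 -0.41654096  1.16061319] [-0.02653689  0.17888647 -0.01854836] 0.026356191328849823
at [ 0.5283 -0.1295  0.2969] head 120.69 tilt 0.01 shift u [-0.0011 -0.0081 -0.0006] rows>= 0.0
lid top plane [-0.0016 -0.0012  0.1206] 1162
```

The lid is resting on the rim, with its top at 0.1206, level. Release and retreat.

Call:
servo_tool --pt "0 0 0 0 0 0 -0.3" --pt "0 0 0 0 0 0 0" --pt "0 0 0 0 0 0 0.6" --pt "0 0 0 0 0 0 1" --pt "0 0 0 0 0 0 1" --pt "0 0 0 0 0 0 1" --pt "0 0 -0.04 0 0 0 1" --pt "0 0 -0.08 0 0 0 1" --pt "0 0 -0.1 0 0 0 1" --pt "0 0 -0.1 0 0 0 1" --pt "0 0 -0.1 0 0 0 1" --pt "0 0 -0.05 0 0 0 1"

```text
clock: 31.33
position: [0.5288, -0.1292, 0.3937]
ee_rot: [0.495, 0.869, 0.0, 0.002]
force: [0.1, -0.0, -0.2]
finger_gap: 0.0855
finger_force: 0.0
```

Call:
servo_tool --pt "0 0 0 0 0 0 1" --pt "0 0 0 0 0 0 1" --pt "0 0 0 0 0 0 1"

```text
clock: 31.58
position: [0.5278, -0.1296, 0.3898]
ee_rot: [0.495, 0.869, -0.0, -0.001]
force: [0.2, -0.4, 0.1]
finger_gap: 0.0854
finger_force: 0.0
```

```bash
python3 chk.py; python3 -c "
from lid import *
lid(.11,[.527,-.1305])"
```

```text
[ 0.15138175 -0.43887239  0.1223248 ] [-0.00964259 -0.01184741  0.02109351] 0.08544506162962903
at [ 0.5278 -0.1296  0.3898] head 120.68 tilt 0.1 shift u [-0.0023 -0.0052  0.4638] rows>= 2.2
lid top plane [-0.0004 -0.0011  0.1208] 1575
knob ((526.7667236328125, -128.3235321044922), 14.370152473449707) 0.15074779455751786
cover ((525.916015625, -128.7769317626953), 85.1925048828125) 0.12096729274266571
```

The lid is level at 0.1208 and about 2 mm off centre, within the 7 mm limit. Handing in.

```bash
python3 -c "
from bench import close_job
print(close_job())"
```

```text
the job is handed in; nothing more can be done
None
```

The job is handed in at about 32 s, though no verdict came back: by my measurements the rotor is home on the spindle, the lid is level on the rim about 2 mm off centre, and I disturbed none of the other things.

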